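# Make up a lens kit and a mirror kit from the bench stock

## Robot

A 7-joint arm with a two-finger parallel gripper is mounted at the origin on a cart in front of the work surface, level with it; the furniture and walls round the work are solid. World frame = base frame: x ahead of the robot, y to its left, z up, the work surface at z = 0. Lengths are in m, angles in rad, forces in N, time in s.
With the tool pointing down it reaches from about 0.425 to 0.925 m from the base axis. Payload 6.8 kg.
Tool frame: the origin (TCP) lies midway between the tips of the shut fingers; the grasp point (between the pads) lies 19 mm behind it; x points along the fingers, y is the direction in which the jaws open and shut, and the axes are right-handed (so a half turn about x gives the same grasp; the last joint's range is limited). The gripper opens to 85 mm and grips with 20 to 120 N. Pads are 22 mm wide; open, the fingers measure 114 mm over their backs; the gripper's body (76 mm by 85 mm) begins 54 mm behind the grasp point. The pads swing forward as they close: fully open they stand 13 mm farther back than shut.
Start: joints at [1.21, 0.477, 0.022, 1.555, -0.011, 1.109, -0.083], TCP at [0.169, -0.654, 0.231] pointing down, gripper open.
Joint ranges: [-2.96, 2.96], [-0.34, 2.1], [-1.41, 1.46], [0.24, 2.44], [-1.37, 4.51], [0.17, 1.92], [-2.96, 2.96]. Speed limits (rad/s): [2.39, 2.39, 3.14, 3.14, 3.14, 3.14, 3.14].

## Interface

Orientations are given as a rotation vector (axis times angle).
In Python, from bench import r, viewer, nets gives the robot as it stands.
- The arm moves only by the shell command python3 -m pendant 'ROWS' [FORCE]. ROWS is JSON, one flat list of numbers, 5 for each row, row after row: the finger opening in mm, from 0 to 85.4, then the shift along the tool's x, y, z in mm, then the turn about the tool's x in rad. A call has 1 to 20 rows; each row shifts and turns the commanded pose from where the row before left it, along the tool's axes as they then stand; what a row does not reach is not made up. A row lasts 1/8 s, in which the tool goes at most 62.5 mm and 10.7 degrees, less where a joint would pass 70% of its speed; a pose out of reach is approached as far as the arm can. A call with a gripper value outside its range is refused whole. The fingers move at their own pace and stop on an object; FORCE is the grip in N (left out, the last holds). Time passes only in rows, so rows that do not move let the fingers close. It gives the time, the measured TCP pose, the force and the opening at its end, in the units of the state.
- r.get_obs(): the state, without advancing time (a new reading comes with each control period).
- viewer.grab_frame(name): name is "scene" or "side" or "wrist"; returns (picture, depth): 384x512x3 uint8, red, green, blue; 384x512 float32, m along the optical axis (not along the pixel's ray), 0 where there is no reading.
- viewer.calibration(name): a dict with "mtx" (3x3 intrinsics, pixels), "world_to_cam" (4x4, takes a point from world to camera coordinates). Camera axes: x right, y up, looking along -z (the intrinsics and any distortion apply to the point x, -y, -z); pixel columns grow to the right and rows downward; lengths in m; the calibration is good to about 2 mm. A picture is of the moment at which its call begins: read the wrist's pose just before it. calibration takes no time and is no camera call; for the wrist camera it gives the pose at the moment of the call.
- r.hand_in(): hands the job in, once; it reports no verdict.
Trained networks look in the newest picture that a camera, given by its name, has taken for a name from the list of things; names that differ only in an ending like _2 or _b are one class to them, and where a whole thing is asked for, a point or a joint stands for the part that bears it (a point fixed in the world has none). Each returns a list of dicts, best first, with "score" (0 to 1); they miss things now and then, are a little off and sometimes report something else, mostly with a low value. They report only what shows in the picture. A call takes as long as a camera call.
- nets.look_for(name, camera): "location" ([x, y, z] in m, in world coordinates, good to about 4 mm: the middle of the surface that is visible of it).
- nets.silhouettes(name, camera): "mask" (384x512 bool, what is visible of it).
The state is a dict: "clock": time; "joints": joint angles; "qvel": joint speeds; "tau": joint torques, N m; "tcp_pos": TCP position; "orientation": TCP orientation; "contact_force": force on the tool from outside, world axes, zero at the start; "moment": the same for the moment, N m; "grip_width": finger opening in m.
Only numpy, scipy, OpenCV 4.12 (cv2) and the standard library are available. Lean on these libraries where they do the work, as an engineer would, in place of code of your own. Each camera call takes 0.05 s, during which the arm holds its last target. There are 200 camera calls.

## Task

Make up two optics kits in the grey plastic trays. Lens kit, in the tray with two compartments: stand the lens mount in the large compartment and the longest of the three steel posts in the small one. Mirror kit, in the tray with three compartments: stand the mirror mount in the largest, the black cage cube in the middle one and the middle-length post in the smallest; everything upright on its compartment's floor, leaving the shortest post and the vial standing where they are.

Things in the scene. Friction and masses are not known exactly. Their poses are not given: they have to be found in the camera images.
- lens_center (a point): Lens mount, stands upright: small lens in a round black ring on a short steel post and round pedestal 32 mm across; 66 mm tall. The ring (36 to 66 mm above its base) is 30 mm wide along y and 10 mm thick along x, and is best held by its rim across y. Origin at its centre, half-way up; z up along its axis.
- mirror_center (a point): Mirror mount, stands upright: square black plates with a round mirror on a steel pedestal post (its round foot, 32 mm across, is centred at x = -4 mm); 70 mm tall, 39 mm along x (adjuster knobs at -x) by 40 mm along y. The plates (30 to 70 mm above its base) reach from x -16 to +5 mm and are 40 mm wide along y; hold them across y. Origin at its centre, half-way up; z up along its axis.
- cube_center (a point): Cage cube: black aluminium beam-splitter cube with brass-coloured rings round its ports, 32 x 32 mm and 33 mm tall. Origin at its centre; z up, x and y square to its side faces. Over this and the other stock an instrument rack hangs over the bench, 0.63 m above it from x = 0.59 m back (for y above -0.15 m): keep wrist and forearm below or in front of it when crossing.
- long_post_center (a point): Longest steel optical post, plain cylinder 13 mm in diameter and 75 mm tall, standing. Origin at its centre, half-way up; z up along its axis.
- middle_post_center (a point): Middle-length steel optical post, plain cylinder 13 mm in diameter and 50 mm tall, standing. Origin at its centre, half-way up; z up along its axis.
- short_post_center (a point): Shortest steel optical post, 13 mm in diameter and 30 mm tall, standing; belongs to no kit and must stay in place. Origin at its centre, half-way up; z up along its axis.
- vial_center (a point): Amber screw-cap vial with a black cap, 27 mm in diameter and 60 mm tall, standing; belongs to no kit and must stay in place. Origin at its centre, half-way up; z up along its axis.
- two_tray: Grey tray with two compartments in a row along its y axis, screwed down. Outer size 70 mm (x) by 105 mm (y) plus a 15 mm screw ear at each y end; rim and divider 10 mm high and 3 mm thick, floor 3 mm above the bench. Origin at the centre of the tray's underside, z up. Compartments are 64 mm along x; the large one is 60 mm along y, centred at y = +19.5 mm; the small one 36 mm along y, centred at y = -31.5 mm (both at x = 0).
- three_tray: Grey tray with three compartments in a row along its y axis, screwed down. Outer size 70 mm (x) by 164 mm (y) plus a 15 mm screw ear at each y end; rim and dividers 10 mm high and 3 mm thick, floor 3 mm above the bench. Origin at the centre of the tray's underside, z up. Compartments are 64 mm along x; the largest is 64 mm along y, centred at y = +47 mm; the middle one 52 mm along y, centred at y = -14 mm; the smallest 36 mm along y, centred at y = -61 mm (all at x = 0).

How it is judged:
By the outcome, as a careful person would: the job done as asked, in the order asked, and still so for the second after the job is handed in, with the robot touching nothing.
It also fails if it takes over 112 s, if anything falls off the work surface, if the arm or the gripper's body presses on something with over 40 N, if the wrist force passes 120 N, or if a joint passes its speed limit or range.

## Working session

There is one attempt and no reset: what is moved stays moved. The work goes in short steps, Python scripts to look and compute and a shell command to move; the robot and the scene stay as the last step left them, time stands still between calls to the robot, and variables do not carry over. Pictures are saved under pics/ and viewed, about 12 in all and at most 16, crops included, and the job is handed in when it is done.

```bash
ls; mkdir -p pics; cat > h.py <<'E'
import numpy as np, cv2
from scipy.spatial.transform import Rotation as R
from bench import r, viewer, nets
def grab(n,fn=None):
    c=viewer.calibration(n); p,d=viewer.grab_frame(n)
    if fn: cv2.imwrite('pics/'+fn,p[:,:,::-1])
    return p,d,c
def cloud(d,c):
    K=np.array(c['mtx']);T=np.linalg.inv(np.array(c['world_to_cam']))
    v,u=np.mgrid[:d.shape[0],:d.shape[1]]
    x=(u-K[0,2])/K[0,0]*d; y=(v-K[1,2])/K[1,1]*d
    P=np.stack([x,-y,-d,np.ones_like(d)],-1)@T.T
    P=P[...,:3]; P[d==0]=np.nan
    return P
def st():
    o=r.get_obs(); M=R.from_rotvec(o['orientation']).as_matrix()
    print('t',round(o['clock'],2),'tcp',np.round(o['tcp_pos'],4),'F',np.round(o['contact_force'],1),'w',round(o['grip_width'],4)); print(np.round(M,3)); return o,M
E
python3 - <<'E'
from h import *
st()
import pickle
names=['lens_center','mirror_center','cube_center','long_post_center','middle_post_center','short_post_center','vial_center','two_tray','three_tray']
out=[]
for cam in ['scene','side']:
    p,d,c=grab(cam,cam+'0.png'); out.append(p)
    P=cloud(d,c); np.save(cam+'P.npy',P)
    print(cam,'dist' ,[k for k in c])
    for n in names:
        print(n,[(np.round(x['location'],3).tolist(),round(x['score'],2)) for x in nets.look_for(n,cam)[:3]])
E
```

```text
pics
t 0.0 tcp [ 0.1687 -0.653   0.2303] F [ 0.5  0.6 -0.1] w 0.0855
[[-0.001  0.25  -0.968]
 [ 0.002 -0.968 -0.25 ]
 [-1.    -0.002  0.   ]]
scene dist ['mtx', 'world_to_cam']
lens_center [([0.596, -0.26, 0.032], 0.51)]
mirror_center [([0.6, -0.094, 0.057], 0.58), ([0.617, -0.011, 0.039], 0.55)]
cube_center [([0.59, 0.068, 0.031], 0.66)]
long_post_center [([0.603, 0.22, 0.049], 0.55), ([0.641, -0.18, 0.021], 0.35)]
middle_post_center [([0.637, 0.148, 0.032], 0.48)]
short_post_center [([0.589, 0.067, 0.03], 0.18)]
vial_center [([0.619, -0.013, 0.039], 0.75), ([0.594, -0.26, 0.034], 0.69)]
two_tray [([0.483, 0.093, 0.001], 0.77)]
three_tray [([0.493, -0.159, 0.003], 0.89), ([0.6, -0.092, 0.053], 0.19)]
side dist ['mtx', 'world_to_cam']
lens_center [([0.602, -0.256, 0.032], 0.62)]
mirror_center [([0.6, -0.091, 0.044], 0.65), ([0.599, -0.255, 0.034], 0.51)]
cube_center [([0.592, 0.071, 0.028], 0.73)]
long_post_center [([0.601, 0.224, 0.041], 0.58), ([0.636, 0.151, 0.028], 0.28)]
middle_post_center [([0.636, 0.15, 0.029], 0.72)]
short_post_center [([0.62, -0.008, 0.033], 0.57)]
vial_center [([0.62, -0.004, 0.033], 0.83)]
two_tray [([0.486, 0.088, 0.004], 0.79)]
three_tray [([0.495, -0.15, 0.006], 0.85)]
```

View pics/scene0.png

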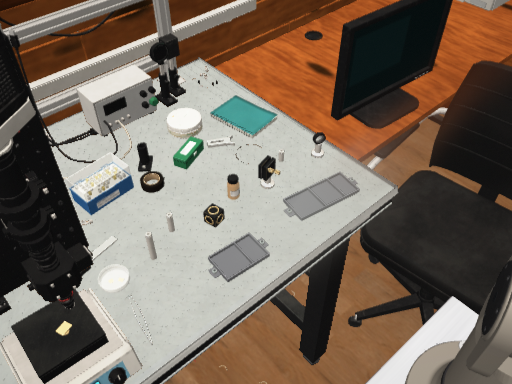

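View pics/side0.png

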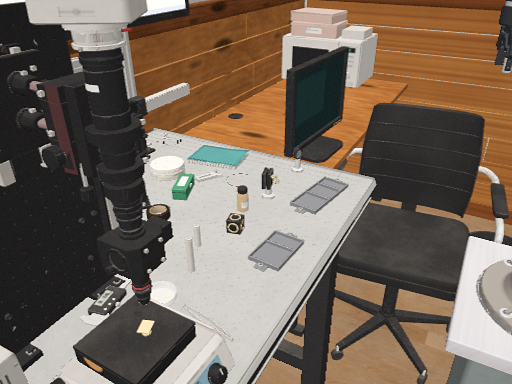

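```bash
cat > topo.py <<'E'
from h import *
# top-down height map from saved clouds, 1px=1mm, shown x up, y left
S=2
H=np.zeros((340,640)); 
for cam in ['scene','side']:
    P=np.load(cam+'P.npy').reshape(-1,3); P=P[np.isfinite(P).all(1)]
    P=P[(P[:,2]>-.01)&(P[:,2]<.12)&(P[:,0]>.4)&(P[:,0]<.73)&(P[:,1]>-.33)&(P[:,1]<.3)]
    print(cam,len(P),np.median(P[P[:,2]<.006][:,2]))
    i=((.73-P[:,0])*1000).astype(int); j=((.3-P[:,1])*1000).astype(int)
    np.maximum.at(H,(i,j),P[:,2])
    for n,(x,y) in dict(lens=(.60,-.258),mir=(.6,-.092),cube=(.59,.07),lp=(.602,.222),mp=(.637,.15),sp=(.641,-.18),vial=(.62,-.008)).items():
        Q=P[(np.hypot(P[:,0]-x,P[:,1]-y)<.032)&(P[:,2]>.012)]
        if len(Q)<5: print(n,len(Q)); continue
        zt=np.percentile(Q[:,2],97); T=Q[Q[:,2]>zt-.006]
        print(n,len(Q),'ztop',round(zt,4),'x',np.round(np.percentile(Q[:,0],[3,97]),4),'y',np.round(np.percentile(Q[:,1],[3,97]),4),'top mean',np.round(T.mean(0),4))
im=cv2.applyColorMap(np.clip(H/.08*255,0,255).astype(np.uint8),cv2.COLORMAP_JET); im[H==0]=0
cv2.imwrite('pics/topo.png',im)
E
python3 topo.py
```

```text
scene 32978 -0.000394095394567473
lens 168 ztop 0.0643 x [0.5919 0.6059] y [-0.2719 -0.2461] top mean [ 0.5996 -0.259   0.0626]
mir 358 ztop 0.0709 x [0.5812 0.6158] y [-0.1172 -0.0761] top mean [ 0.603  -0.0951  0.0686]
cube 283 ztop 0.0342 x [0.581  0.6125] y [0.0485 0.0818] top mean [0.5978 0.0652 0.0316]
lp 157 ztop 0.076 x [0.597  0.6067] y [0.2139 0.2246] top mean [0.6026 0.219  0.0739]
mp 94 ztop 0.0521 x [0.6316 0.642 ] y [0.1445 0.1553] top mean [0.6372 0.1494 0.0501]
sp 39 ztop 0.0303 x [0.6366 0.6484] y [-0.183  -0.1714] top mean [ 0.6425 -0.1775  0.0283]
vial 243 ztop 0.0601 x [0.6139 0.6352] y [-0.0231 -0.001 ] top mean [ 0.6259 -0.0134  0.058 ]
side 23625 0.0003146876817534672
lens 142 ztop 0.065 x [0.5926 0.608 ] y [-0.2742 -0.2489] top mean [ 0.6009 -0.2606  0.0627]
mir 295 ztop 0.0712 x [0.5823 0.6156] y [-0.1189 -0.0784] top mean [ 0.6024 -0.0956  0.0691]
cube 262 ztop 0.0342 x [0.5821 0.6132] y [0.0466 0.0797] top mean [0.5983 0.0635 0.0321]
lp 214 ztop 0.0756 x [0.5977 0.6081] y [0.212  0.2221] top mean [0.6033 0.2168 0.0738]
mp 114 ztop 0.0509 x [0.6323 0.6429] y [0.142  0.1525] top mean [0.6379 0.1473 0.0493]
sp 1
vial 249 ztop 0.0605 x [0.615 0.638] y [-0.0233 -0.0042] top mean [ 0.6267 -0.0151  0.059 ]
```

View pics/topo.png

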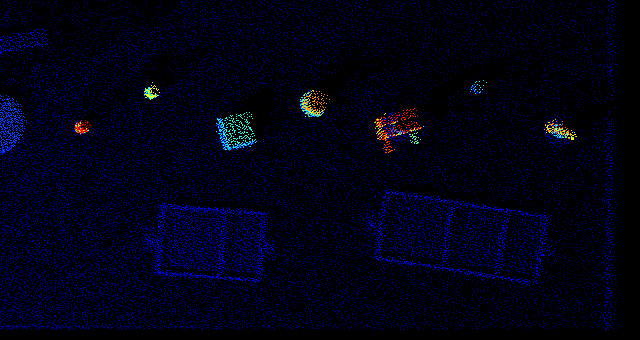

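The scene shows the stock in a row (lens far right, mirror, vial, cube, middle post, long post at left). The two-compartment tray is centred near (0.487, 0.088) and the three-compartment tray near (0.493, -0.162). The large compartments of both are towards +y. Now I'll move over the lens side and check from near.

```bash
python3 - <<'E'
from h import *
P=np.load('sceneP.npy').reshape(-1,3);Q=np.load('sideP.npy').reshape(-1,3)
P=np.vstack([P,Q]);P=P[np.isfinite(P).all(1)]
for y0 in np.arange(.2,.6,.05):
    s=P[(P[:,1]>y0)&(P[:,1]<y0+.05)&(P[:,0]>.35)&(P[:,0]<.75)&(P[:,2]>.02)&(P[:,2]<.8)]
    if len(s): print(round(y0,2),len(s),'x',s[:,0].min().round(2),s[:,0].max().round(2),'z',s[:,2].min().round(2),s[:,2].max().round(2))
E
python3 -m pendant '[85,0,-28,-47.5,0, 85,0,-28,-47.5,0, 85,0,-28,-47.5,0, 85,0,-28,-47.5,0, 85,0,-28,-47.5,0, 85,0,-28,-47.5,0, 85,0,-28,-47.5,0, 85,0,-28,-47.5,0, 85,0,-28,-47.5,0, 85,0,-28,-47.5,0, 85,0,0,0,0.148, 85,0,0,0,0.148, 85,0,0,0,0.148, 85,0,0,0,0.148, 85,0,0,0,0.148, 85,0,0,0,0]' 40
cat > look.py <<'E'
import sys
from h import *
o,M=st()
p,d,c=grab('wrist',sys.argv[1]); P=cloud(d,c); np.save('wristP.npy',P)
q=P.reshape(-1,3); q=q[np.isfinite(q).all(1)]
print('cam',np.round(np.linalg.inv(np.array(c['world_to_cam']))[:3,3],3),'table z',np.round(np.median(q[abs(q[:,2])<.006][:,2]),4))
E
python3 look.py w1.png
```

```text
0.2 329 x 0.6 0.61 z 0.02 0.08
0.3 7109 x 0.69 0.72 z 0.02 0.48
0.35 17167 x 0.41 0.72 z 0.02 0.58
0.4 39318 x 0.41 0.72 z 0.02 0.5
0.45 12165 x 0.43 0.72 z 0.02 0.5
0.5 2117 x 0.47 0.71 z 0.02 0.12
0.55 758 x 0.5 0.63 z 0.07 0.14
clock: 3.0
tcp_pos: [0.5588, -0.2636, 0.2314]
orientation: [-1.95, 0.483, 1.95]
contact_force: [0.3, -0.6, -0.5]
grip_width: 0.0847
t 3.0 tcp [ 0.5588 -0.2636  0.2314] F [ 0.3 -0.6 -0.5] w 0.0847
[[ 0.    -0.467 -0.884]
 [-0.    -0.884  0.467]
 [-1.     0.    -0.   ]]
cam [ 0.625 -0.299  0.373] table z -0.0009
```

View pics/w1.png

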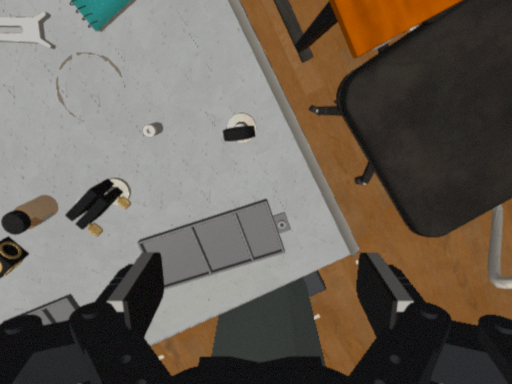

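The wrist view shows the lens ring at (240,132), nearly level with the jaws, and the short post at (150,130). The mirror mount is at (100,203) with its knobs pointing down-right, and the whole three-compartment tray is in view. I'll measure all of these here.

```bash
cat > meas.py <<'E'
from h import *
import sys
# items: name x y zlo zhi radius
def rect(P,x,y,zl,zh,rad):
    q=P.reshape(-1,3); q=q[np.isfinite(q).all(1)]
    q=q[(np.hypot(q[:,0]-x,q[:,1]-y)<rad)&(q[:,2]>zl)&(q[:,2]<zh)]
    if len(q)<8: return len(q),None
    # drop strays
    D=np.linalg.norm(q[:,None,:2]-q[None,:,:2],axis=2) if len(q)<3000 else None
    if D is not None: q=q[(D<.004).sum(1)>3]
    (c,(w,h),a)=cv2.minAreaRect((q[:,:2]*1000).astype(np.float32))
    return len(q),np.round(c,1),'size',np.round((w,h),1),'ang of w axis',round(a,1),'zmax',np.round(np.percentile(q[:,2],98)*1000,1),'mean',np.round(q.mean(0)*1000,1)
E
python3 - <<'E'
from meas import *
P=np.load('wristP.npy')
print('lens top',rect(P,.600,-.259,.045,.08,.03)); print('lens foot',rect(P,.6,-.259,.003,.03,.03))
print('mir top',rect(P,.6,-.095,.05,.08,.04)); print('mir low',rect(P,.6,-.095,.004,.02,.035)); print('mir all',rect(P,.6,-.095,.03,.08,.04))
print('sp',rect(P,.6425,-.1775,.02,.04,.02))
print('tray3 rim',rect(P,.4925,-.162,.0065,.013,.09))
st()
E
```

```text
lens top (363, array([ 599.3, -261.9]), 'size', array([30.2, 10.1]), 'ang of w axis', 69.8, 'zmax', np.float64(65.2), 'mean', array([ 599.3, -262.6,   61.1]))
lens foot (316, array([ 599.1, -263.1]), 'size', array([31.4, 28.5]), 'ang of w axis', 2.4, 'zmax', np.float64(22.9), 'mean', array([ 603.6, -264.6,    6.8]))
mir top (1189, array([600.1, -99.7]), 'size', array([37.8, 41.3]), 'ang of w axis', 17.2, 'zmax', np.float64(70.1), 'mean', array([ 604. , -100.3,   65.8]))
mir low (211, array([ 600.4, -103.6]), 'size', array([20.2, 31.5]), 'ang of w axis', 59.5, 'zmax', np.float64(15.5), 'mean', array([ 603.6, -106.6,    6.6]))
mir all (1597, array([600. , -99.6]), 'size', array([38.1, 41.3]), 'ang of w axis', 15.9, 'zmax', np.float64(70.0), 'mean', array([ 603.7, -103.4,   59.2]))
sp (154, array([ 642.4, -179.8]), 'size', array([12.2, 12.1]), 'ang of w axis', 24.7, 'zmax', np.float64(30.1), 'mean', array([ 642.1, -180.5,   27.4]))
tray3 rim (1195, array([ 491.8, -165.9]), 'size', array([171.9,  70.8]), 'ang of w axis', 80.9, 'zmax', np.float64(10.4), 'mean', array([ 492.3, -175.1,    8.6]))
t 3.05 tcp [ 0.5588 -0.2636  0.2314] F [-0.9  0.4 -0.1] w 0.0848
[[ 0.    -0.465 -0.885]
 [-0.    -0.885  0.465]
 [-1.     0.    -0.   ]]
```

```bash
python3 -m pendant '[60,0,0,0,-0.131, 60,0,-7.7,-18.8,0, 60,0,-7.8,-18.7,0, 60,45,0,0,0, 60,45,0,0,0, 60,40,0,0,0, 60,0,0,0,0, 60,0,0,0,0]' 40
python3 -c "
from h import *
st()"
```

```text
clock: 4.05
tcp_pos: [0.6004, -0.2627, 0.103]
orientation: [-2.03, 0.364, 2.026]
contact_force: [0.7, 0.1, 0.5]
grip_width: 0.0599
t 4.05 tcp [ 0.6004 -0.2627  0.103 ] F [0.7 0.1 0.5] w 0.0599
[[ 0.002 -0.348 -0.938]
 [-0.001 -0.938  0.348]
 [-1.    -0.    -0.002]]
```

```bash
python3 -m pendant '[60,35,0,0,0, 60,35,0,1,0, 60,0,0,0,0, 0,0,0,0,0, 0,0,0,0,0, 0,0,0,0,0, 0,0,0,0,0, 0,0,0,0,0]' 40; python3 -m pendant '[0,-30,0,0,0, 0,-40,0,0,0, 0,-40,0,0,0, 0,0,0,0,0]'
python3 -c "
from h import *
o,M=st(); d=np.array([.488,.05,.15])-o['tcp_pos']; print(M.T@d*1000)"
```

```text
clock: 5.05
tcp_pos: [0.6002, -0.2627, 0.0341]
orientation: [-2.032, 0.366, 2.023]
contact_force: [-0.4, 0.5, 6.6]
grip_width: 0.0282
clock: 5.55
tcp_pos: [0.6012, -0.263, 0.1466]
orientation: [-2.037, 0.367, 2.019]
contact_force: [0.2, 0.6, -1.2]
grip_width: 0.0282
t 5.55 tcp [ 0.6012 -0.263   0.1466] F [ 0.2  0.6 -1.2] w 0.0282
[[ 0.008 -0.349 -0.937]
 [-0.003 -0.937  0.349]
 [-1.    -0.    -0.009]]
[  -5.34841667 -253.81779705  215.22013612]
```

```bash
python3 -m pendant '[0,0,-31.7,26.9,0, 0,0,-31.7,26.9,0, 0,0,-31.7,26.9,0, 0,0,-31.7,26.9,0, 0,0,-31.7,26.9,0, 0,0,-31.7,26.9,0, 0,0,-31.7,26.9,0, 0,0,-31.7,26.9,0, 0,0,0,0,0, 0,0,0,0,0]'
python3 look.py w2.png; python3 - <<'E'
from meas import *
P=np.load('wristP.npy')
print('tray2 rim',rect(P,.487,.085,.0065,.013,.075))
print('cube',rect(P,.598,.065,.025,.045,.03)); print('mp',rect(P,.637,.147,.04,.06,.02)); print('lp',rect(P,.603,.217,.06,.085,.02));print('vial',rect(P,.6259,-.015,.05,.07,.025))
E
```

```text
clock: 6.8
tcp_pos: [0.4852, 0.0503, 0.1413]
orientation: [-2.028, 0.366, 2.027]
contact_force: [0.6, -0.3, -0.8]
grip_width: 0.0285
t 6.8 tcp [0.4852 0.0503 0.1413] F [ 0.6 -0.3 -0.8] w 0.0285
[[ 0.    -0.349 -0.937]
 [-0.    -0.937  0.349]
 [-1.     0.    -0.   ]]
cam [0.556 0.024 0.283] table z -0.001
tray2 rim (1603, array([486.4,  89.1]), 'size', array([128.1,  70.4]), 'ang of w axis', 85.9, 'zmax', np.float64(10.2), 'mean', array([493. ,  90.1,   8.5]))
cube (2400, array([598.8,  62.8]), 'size', array([34.5, 34.3]), 'ang of w axis', 12.4, 'zmax', np.float64(33.0), 'mean', array([598.5,  62.3,  30.8]))
mp (494, array([637.6, 147.6]), 'size', array([12.7, 13.3]), 'ang of w axis', 13.5, 'zmax', np.float64(50.1), 'mean', array([636.9, 146.6,  47.1]))
lp (0, None)
vial (0, None)
```

View pics/w2.png

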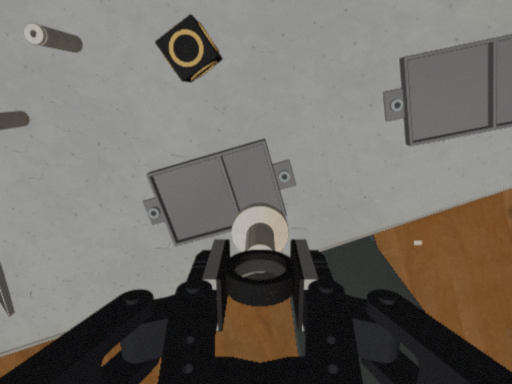

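The lens hangs upright in the gripper. The two-compartment tray's large compartment is to the left at (190,200), with its divider at (230,180). Next I'll fix the tray's y offset from its divider and ends.

```bash
cat > tray.py <<'E'
from meas import *
def tray(P,c,ang,half):
    q=P.reshape(-1,3); q=q[np.isfinite(q).all(1)]
    a=np.radians(ang); uy=np.array([np.cos(a),np.sin(a)]); ux=np.array([uy[1],-uy[0]])
    d=(q[:,:2]-c)*1000; X=d@ux; Y=d@uy
    m=(q[:,2]>.0075)&(q[:,2]<.013)&(abs(X)<26)&(abs(Y)<half+25)
    h,e=np.histogram(Y[m],np.arange(-half-25,half+25,1.0))
    print('rim peaks at Y:',[(round(e[i]+.5,1),int(h[i])) for i in range(len(h)) if h[i]>12])
    m=(q[:,2]>.0075)&(q[:,2]<.013)&(abs(X)<45)&(abs(Y)<half-5)
    h,e=np.histogram(X[m],np.arange(-45,45,1.0)); print('X:',[(round(e[i]+.5,1),int(h[i])) for i in range(len(h)) if h[i]>15])
E
python3 - <<'E'
from tray import *
tray(np.load('wristP.npy'),np.array([.4864,.088]),85.9,52)
E
```

```text
rim peaks at Y: [(np.float64(-51.5), 20), (np.float64(-50.5), 71), (np.float64(-49.5), 66), (np.float64(-48.5), 41), (np.float64(-12.5), 30), (np.float64(-11.5), 58), (np.float64(-10.5), 61), (np.float64(-9.5), 29), (np.float64(50.5), 49), (np.float64(51.5), 66), (np.float64(52.5), 64), (np.float64(53.5), 18)]
X: [(np.float64(-34.5), 38), (np.float64(-33.5), 52), (np.float64(-32.5), 57), (np.float64(32.5), 110), (np.float64(33.5), 129), (np.float64(34.5), 129)]
```

```bash
python3 -m pendant '[0,0,-29.3,9.4,0, 0,0,-29.4,9.4,0, 0,0,0,0,0, 0,40,0,0,0, 0,40,0,0,0, 0,0,0,0,0, 0,0,0,0,0]'
```

```text
clock: 7.72
tcp_pos: [0.4888, 0.1116, 0.0623]
orientation: [-2.028, 0.366, 2.025]
contact_force: [0.4, 0.3, -0.7]
grip_width: 0.0283
```

```bash
python3 -m pendant '[0,15,0,0,0, 0,8.5,0,0,0, 0,1,0,0,0, 0,0,0,0,0, 0,0,0,0,0]'; python3 -m pendant '[34,0,0,0,0, 44,0,0,0,0, 55,0,0,0,0, 55,0,0,0,0, 55,-40,0,0,0, 55,-50,0,0,0, 55,-10,0,0,0, 55,0,0,0,0]'
python3 -c "
from h import *
o,M=st(); d=np.array([.603,.2160,.150])-o['tcp_pos']; print(M.T@d*1000)"
```

```text
clock: 8.35
tcp_pos: [0.4882, 0.1124, 0.0371]
orientation: [-2.028, 0.365, 2.027]
contact_force: [-1.2, -0.3, 5.1]
grip_width: 0.0281
clock: 9.35
tcp_pos: [0.4882, 0.1124, 0.1372]
orientation: [-2.028, 0.365, 2.026]
contact_force: [0.1, -0.1, -0.9]
grip_width: 0.0551
t 9.35 tcp [0.4882 0.1124 0.1372] F [ 0.1 -0.1 -0.9] w 0.0551
[[ 0.001 -0.349 -0.937]
 [ 0.    -0.937  0.349]
 [-1.    -0.001 -0.001]]
[ -12.62029831 -137.14508037  -71.45875483]
```

```bash
python3 -m pendant '[55,-4,-27.4,-14.3,0, 55,0,-27.4,-14.3,0, 55,0,-27.4,-14.3,0, 55,0,-27.4,-14.3,0, 55,0,-27.4,-14.3,0, 55,0,0,0,0, 55,0,0,0,0]' 40
python3 look.py w3.png; python3 - <<'E'
from meas import *
P=np.load('wristP.npy')
print('lp',rect(P,.603,.217,.06,.085,.02)); print('lp body',rect(P,.603,.217,.02,.06,.02)); print('lens',rect(P,.488,.112,.045,.09,.03))
E
```

```text
clock: 10.22
tcp_pos: [0.6014, 0.215, 0.1389]
orientation: [-2.026, 0.367, 2.031]
contact_force: [-0.3, 0.8, 0.3]
grip_width: 0.055
t 10.22 tcp [0.6014 0.215  0.1389] F [-0.3  0.8  0.3] w 0.055
[[-0.003 -0.349 -0.937]
 [-0.002 -0.937  0.349]
 [-1.     0.003  0.002]]
cam [0.672 0.189 0.28 ] table z -0.0011
lp (382, array([603.1, 217.7]), 'size', array([12.1, 13.2]), 'ang of w axis', 67.9, 'zmax', np.float64(74.8), 'mean', array([604.2, 217. ,  71.4]))
lp body (239, array([606.4, 216.1]), 'size', array([12.5,  5.8]), 'ang of w axis', 67.6, 'zmax', np.float64(58.8), 'mean', array([607.5, 215.6,  41.5]))
lens (883, array([488. , 113.1]), 'size', array([30.8, 11.2]), 'ang of w axis', 70.8, 'zmax', np.float64(67.7), 'mean', array([490.1, 114.4,  58.4]))
```

View pics/w3.png

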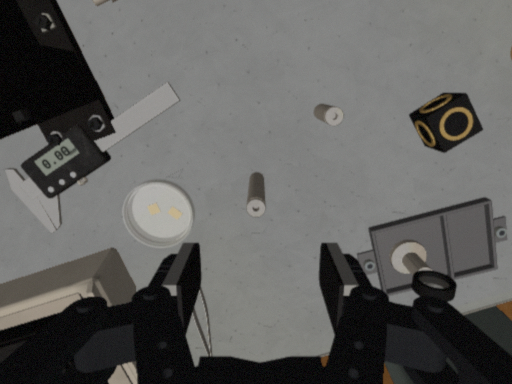

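The lens stands in the large compartment (top of its ring at z≈68 mm). The long post's top is at (256,208), close to the jaw centre. Picking it now.

```bash
python3 -m pendant '[42,30,-2.9,-0.6,0, 42,35,0,0,0, 42,37,0,0,0, 42,0,0,0,0, 42,0,0,0,0, 0,0,0,0,0, 0,0,0,0,0, 0,0,0,0,0, 0,0,0,0,0, 0,0,0,0,0]' 40; python3 -m pendant '[0,-30,0,0,0, 0,-40,0,0,0, 0,-40,0,0,0, 0,0,0,0,0]'
python3 -c "
from h import *
o,M=st(); uy=np.array([.0715,.9974]);t=np.array([.4865,.089])-uy*.0345; print(t);d=np.array([*t,o['tcp_pos'][2]])-o['tcp_pos']; print(M.T@d*1000)"
```

```text
clock: 11.52
tcp_pos: [0.6054, 0.2188, 0.0403]
orientation: [-2.029, 0.364, 2.025]
contact_force: [-1.4, 0.2, 7.0]
grip_width: 0.0119
clock: 12.02
tcp_pos: [0.6064, 0.2194, 0.1527]
orientation: [-2.032, 0.361, 2.02]
contact_force: [0.1, 0.0, -1.2]
grip_width: 0.0113
t 12.03 tcp [0.6064 0.2194 0.1527] F [ 0.1  0.  -1.2] w 0.0113
[[ 0.006 -0.349 -0.937]
 [ 0.003 -0.937  0.349]
 [-1.    -0.005 -0.005]]
[0.48403325 0.0545897 ]
[ -1.23278873 197.1664919   57.18966655]
```

```bash
python3 -m pendant '[0,0,39.4,11.4,0, 0,0,39.4,11.4,0, 0,0,39.4,11.4,0, 0,0,39.4,11.4,0, 0,0,39.4,11.4,0, 0,0,0,0,0, 0,0,0,0,0]'
python3 look.py w4.png; python3 - <<'E'
from tray import *
P=np.load('wristP.npy')
print('post',rect(P,.484,.056,.10,.20,.02)); print('lens',rect(P,.488,.112,.045,.09,.03))
o,M=st(); uy=np.array([.0715,.9974]);t=np.array([.4865,.089])-uy*.0345; d=np.array([*t,o['tcp_pos'][2]])-o['tcp_pos']; print(M.T@d*1000)
E
```

```text
clock: 12.9
tcp_pos: [0.4822, 0.0541, 0.1485]
orientation: [-2.027, 0.365, 2.028]
contact_force: [0.4, 1.1, -0.4]
grip_width: 0.0115
t 12.9 tcp [0.4822 0.0541 0.1485] F [ 0.4  1.1 -0.4] w 0.0115
[[-0.    -0.349 -0.937]
 [ 0.    -0.937  0.349]
 [-1.    -0.     0.   ]]
cam [0.553 0.028 0.29 ] table z -0.001
post (7145, array([483.8,  56.1]), 'size', array([38.5, 25.8]), 'ang of w axis', 69.3, 'zmax', np.float64(198.9), 'mean', array([487.8,  53.5, 173.5]))
lens (781, array([487.4, 112.8]), 'size', array([30.5, 10.9]), 'ang of w axis', 68.9, 'zmax', np.float64(68.1), 'mean', array([488.1, 111.3,  60.8]))
t 12.95 tcp [0.4826 0.0546 0.1486] F [-0.   0.1 -1.1] w 0.0117
[[ 0.    -0.348 -0.938]
 [ 0.    -0.938  0.348]
 [-1.    -0.001  0.   ]]
[ 1.94640913e-04 -5.52496430e-01 -1.37692943e+00]
```

View pics/w4.png

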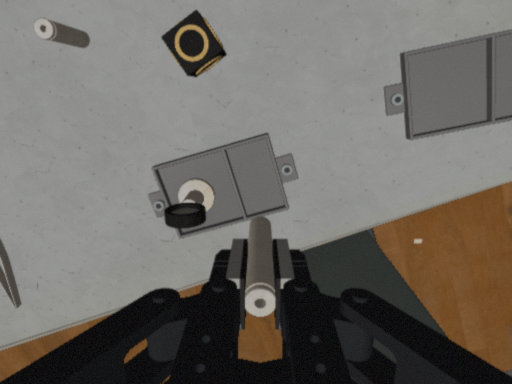

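```bash
python3 -m pendant '[0,35,0,-1,0, 0,35,0,0,0, 0,20,0,0,0, 0,0,0,0,0]'; python3 -m pendant '[0,10,0,0,0, 0,4,0,0,0, 0,2,0,0,0, 0,0,0,0,0, 0,0,0,0,0]'
```

```text
clock: 13.45
tcp_pos: [0.4824, 0.0543, 0.0573]
orientation: [-2.025, 0.364, 2.032]
contact_force: [0.5, 0.2, -1.1]
grip_width: 0.0115
clock: 14.08
tcp_pos: [0.4835, 0.0534, 0.0433]
orientation: [-2.028, 0.365, 2.026]
contact_force: [-0.6, 0.7, 3.4]
grip_width: 0.0114
```

```bash
python3 -m pendant '[16,0,0,0,0, 20,0,0,0,0, 24,0,0,0,0, 24,0,0,0,0, 24,-30,0,0,0, 24,-45,0,0,0, 24,-35,0,0,0, 24,0,0,0,0]'
python3 -c "
from h import *
o,M=st(); d=np.array([.54,-.09,.170])-o['tcp_pos']; print(M.T@d*1000)"
```

```text
clock: 15.08
tcp_pos: [0.4851, 0.0536, 0.1554]
orientation: [-2.032, 0.363, 2.021]
contact_force: [-0.5, 0.6, 0.6]
grip_width: 0.024
t 15.07 tcp [0.4851 0.0536 0.1554] F [-0.5  0.6  0.6] w 0.024
[[ 0.006 -0.349 -0.937]
 [ 0.001 -0.937  0.349]
 [-1.    -0.003 -0.005]]
[ -14.3840196   115.41135937 -101.66177126]
```

```bash
python3 -m pendant '[70,-4,28.9,-25.4,0, 70,-4,28.9,-25.4,0, 70,-4,28.9,-25.4,0, 70,-3,28.9,-25.4,0, 70,0,0,0,-0.1575, 70,0,0,0,-0.1575, 70,0,0,0,-0.1575, 70,0,0,0,-0.1575, 70,0,0,0,0, 70,0,0,0,0]' 40
python3 look.py w5.png; python3 - <<'E'
from tray import *
P=np.load('wristP.npy')
q=P.reshape(-1,3); q=q[np.isfinite(q).all(1)]
print('mir',rect(P,.6,-.1,.06,.08,.04))
for ang in (102,106,110):
    a=np.radians(ang); uy=np.array([np.cos(a),np.sin(a)]); ux=np.array([uy[1],-uy[0]])
    s=q[(np.hypot(q[:,0]-.6,q[:,1]+.1)<.04)&(q[:,2]>.066)]
    X=(s[:,:2]-[.6,-.1])@ux*1000;Y=(s[:,:2]-[.6,-.1])@uy*1000
    print(ang,len(s),np.round(np.percentile(X,[1,99]),1),np.round(np.percentile(Y,[1,99]),1)); print(np.histogram(X,np.arange(-30,30,3))[0], np.histogram(Y,np.arange(-30,30,3))[0])
print('post',rect(P,.484,.054,.06,.085,.02)); print('tray3',rect(P,.492,-.166,.0075,.013,.095)); tray(P,np.array([.4918,-.163]),81.5,82)
E
```

```text
clock: 16.32
tcp_pos: [0.5376, -0.0905, 0.1671]
orientation: [2.076, 0.283, -2.078]
contact_force: [-0.1, 0.2, 0.6]
grip_width: 0.0704
t 16.32 tcp [ 0.5376 -0.0905  0.1671] F [-0.1  0.2  0.6] w 0.0704
[[-0.001  0.267 -0.964]
 [ 0.    -0.964 -0.267]
 [-1.    -0.     0.001]]
cam [ 0.61  -0.07   0.308] table z -0.001
mir (1880, array([599.7, -99.6]), 'size', array([37.4, 40.1]), 'ang of w axis', 16.0, 'zmax', np.float64(69.9), 'mean', array([603.3, -96.6,  68. ]))
102 1728 [-39.7  17. ] [-18.4  20.4]
[  0   0   0  23  45  40  41   8 140 249 249  97 126 257 264 157   0   0
   0] [  0   0   0  33 116 121 111 118 131 128 122 121 111 159 187 165 101   4
   0]
106 1728 [-39.7  16.6] [-18.9  19.8]
[  0   0   0   8  45  43  40  21 130 259 235 111 113 270 248 173   0   0
   0] [  0   0   0  51 120 114 116 117 121 124 130 126 114 135 191 178  91   0
   0]
110 1728 [-39.6  17.2] [-19.5  19.5]
[  0   0   0   0  39  44  38  35 130 251 250 105 118 259 264 163   0   0
   0] [  0   0   0  69 116 114 119 116 119 117 128 134 116 124 178 187  91   0
   0]
post (446, array([482.1,  53.8]), 'size', array([12.5, 13.1]), 'ang of w axis', 46.5, 'zmax', np.float64(78.0), 'mean', array([483.6,  52.3,  72.3]))
tray3 (1414, array([ 492.1, -162.9]), 'size', array([183.7,  70.4]), 'ang of w axis', 81.1, 'zmax', np.float64(10.0), 'mean', array([ 499.8, -153. ,    8.6]))
rim peaks at Y: [(np.float64(-80.5), 15), (np.float64(-79.5), 29), (np.float64(-78.5), 38), (np.float64(-77.5), 22), (np.float64(-41.5), 13), (np.float64(-40.5), 19), (np.float64(-39.5), 22), (np.float64(13.5), 33), (np.float64(14.5), 58), (np.float64(15.5), 45), (np.float64(80.5), 44), (np.float64(81.5), 55), (np.float64(82.5), 51)]
X: [(np.float64(-34.5), 44), (np.float64(-33.5), 98), (np.float64(-32.5), 108), (np.float64(-31.5), 59), (np.float64(31.5), 18), (np.float64(32.5), 100), (np.float64(33.5), 151), (np.float64(34.5), 153), (np.float64(35.5), 43)]
```

View pics/w5.png

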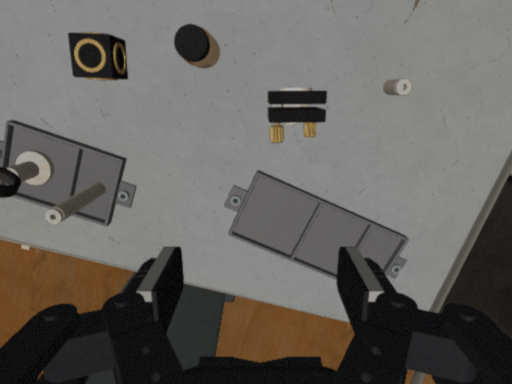

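The long post stands in the small compartment, and the mirror plates lie level in the image at (297,107). The plates centre on (0.6053, -0.0985) with the jaws aligned at 105.5°. Going in.

```bash
python3 -m pendant '[62,0,12.9,-31.5,0, 62,0,12.9,-31.6,0, 62,0,0,0,0, 62,35,0,0,0, 62,32,0,0,0, 62,0,0,0,0]' 40
python3 -c "
from h import *
o,M=st(); d=np.array([.6053,-.0985,.032])-o['tcp_pos']; print(M.T@d*1000)"
```

```text
clock: 17.12
tcp_pos: [0.6028, -0.098, 0.0984]
orientation: [2.069, 0.287, -2.082]
contact_force: [0.5, 1.0, 0.4]
grip_width: 0.0619
t 17.12 tcp [ 0.6028 -0.098   0.0984] F [0.5 1.  0.4] w 0.0619
[[-0.006  0.27  -0.963]
 [ 0.    -0.963 -0.27 ]
 [-1.    -0.002  0.006]]
[66.40836237  1.31969294 -2.67543511]
```

```bash
python3 -m pendant '[62,33,1.2,-2.5,0, 62,33,0,0,0, 62,0,0,0,0, 62,0,0,0,0, 0,0,0,0,0, 0,0,0,0,0, 0,0,0,0,0, 0,0,0,0,0, 0,0,0,0,0]' 45; python3 -m pendant '[0,-30,0,0,0, 0,-40,0,0,0, 0,-35,0,0,0, 0,0,0,0,0, 0,0,0,0,0]'
python3 -c "
from h import *
o,M=st(); d=np.array([.502,-.113,o['tcp_pos'][2]])-o['tcp_pos']; print(M.T@d*1000)"
```

```text
clock: 18.25
tcp_pos: [0.6097, -0.0988, 0.0367]
orientation: [2.078, 0.285, -2.072]
contact_force: [-0.7, -0.3, 8.0]
grip_width: 0.0395
clock: 18.88
tcp_pos: [0.6078, -0.0988, 0.1394]
orientation: [2.074, 0.286, -2.076]
contact_force: [-0.1, -0.7, -1.1]
grip_width: 0.0392
t 18.88 tcp [ 0.6078 -0.0988  0.1394] F [-0.1 -0.7 -1.1] w 0.0392
[[-0.001  0.27  -0.963]
 [-0.    -0.963 -0.27 ]
 [-1.    -0.     0.001]]
[ 9.05531511e-02 -1.49138338e+01  1.05733777e+02]
```

```bash
python3 -m pendant '[0,0,-3.4,34,0, 0,0,-3.4,34,0, 0,0,-3.4,34,0, 0,0,0,0,0.14, 0,0,0,0,0.14, 0,0,0,0,0.14, 0,0,0,0,0, 0,0,0,0,0]'
python3 look.py w6.png; python3 - <<'E'
from h import *
o,M=st(); d=np.array([.507,-.1165,o['tcp_pos'][2]])-o['tcp_pos']; print(M.T@d*1000)
E
```

```text
clock: 19.88
tcp_pos: [0.507, -0.1163, 0.1391]
orientation: [-2.145, 0.154, 2.149]
contact_force: [0.4, 0.3, -1.5]
grip_width: 0.0393
t 19.88 tcp [ 0.507  -0.1163  0.1391] F [ 0.4  0.3 -1.5] w 0.0393
[[-0.001 -0.143 -0.99 ]
 [ 0.    -0.99   0.143]
 [-1.     0.     0.001]]
cam [ 0.582 -0.127  0.28 ] table z -0.001
t 19.93 tcp [ 0.5071 -0.1164  0.1392] F [-1.   0.3 -0.2] w 0.0397
[[-0.001 -0.143 -0.99 ]
 [ 0.    -0.99   0.143]
 [-1.    -0.     0.001]]
[1.11070786e-04 1.19047148e-01 1.02693021e-01]
```

View pics/w6.png

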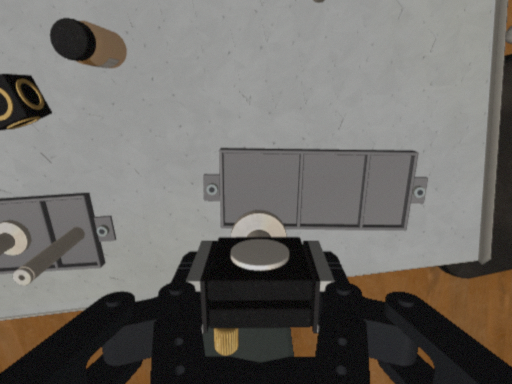

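The mirror mount is held level and square to the three-compartment tray (largest compartment at (260,190)). Lowering it now.

```bash
python3 -m pendant '[0,35,0,0,0, 0,35,0,0,0, 0,16,0,0,0, 0,0,0,0,0]'; python3 -m pendant '[0,8,0,0,0, 0,4,0,0,0, 0,2,0,0,0, 0,0,0,0,0, 0,0,0,0,0]'
```

```text
clock: 20.42
tcp_pos: [0.5069, -0.1164, 0.053]
orientation: [-2.143, 0.156, 2.148]
contact_force: [0.2, 0.1, -0.7]
grip_width: 0.039
clock: 21.05
tcp_pos: [0.5077, -0.1165, 0.04]
orientation: [-2.146, 0.157, 2.145]
contact_force: [-0.1, 0.7, -1.3]
grip_width: 0.0394
```

```bash
python3 -m pendant '[0,1,0,0,0, 0,0,0,0,0, 43,0,0,0,0, 49,0,0,0,0, 56,0,0,0,0, 56,0,0,0,0, 56,-35,0,0,0, 56,-40,0,0,0, 56,-30,0,0,0, 56,0,0,0,0]'; python3 -m pendant '[56,0,-39.5,-16.8,0, 56,0,-39.5,-16.8,0, 56,0,-39.5,-16.8,0, 56,0,-39.5,-16.8,0, 56,0,0,0,-0.175, 56,0,0,0,-0.175, 56,0,0,0,-0.175, 56,0,0,0,-0.175, 56,0,0,0,-0.175, 56,0,0,0,-0.175, 56,0,0,0,-0.175, 56,0,0,0,-0.175, 56,0,0,0,-0.175, 56,0,0,0,-0.175, 56,0,0,0,-0.175, 56,0,0,0,0, 56,0,0,0,0]'
python3 look.py w7.png; python3 - <<'E'
from meas import *
P=np.load('wristP.npy')
o,M=st()
print('cube',rect(P,.5988,.063,.028,.045,.03)); q=P.reshape(-1,3);q=q[np.isfinite(q).all(1)]
print('cubetop',rect(P,.5988,.063,.0315,.036,.03)); print('mp',rect(P,.637,.147,.04,.06,.02)); print('lp',rect(P,.484,.054,.06,.085,.02));print('lens',rect(P,.488,.112,.045,.09,.03))
E
```

```text
clock: 22.3
tcp_pos: [0.5092, -0.1168, 0.1461]
orientation: [-2.151, 0.158, 2.14]
contact_force: [-0.6, 0.1, -0.1]
grip_width: 0.0561
clock: 24.42
tcp_pos: [0.5966, 0.0299, 0.1431]
orientation: [1.057, 1.3, -1.058]
contact_force: [0.6, -0.1, 0.0]
grip_width: 0.0559
t 24.43 tcp [0.5966 0.0299 0.1431] F [ 0.6 -0.1  0. ] w 0.0559
[[-0.001  0.979  0.203]
 [ 0.     0.203 -0.979]
 [-1.    -0.001 -0.   ]]
cam [0.581 0.104 0.284] table z -0.0011
t 24.48 tcp [0.5968 0.03   0.1433] F [-0.1  0.2  0. ] w 0.0557
[[-0.001  0.979  0.204]
 [ 0.     0.204 -0.979]
 [-1.    -0.001 -0.   ]]
cube (1724, array([599.1,  62.4]), 'size', array([32.3, 32.1]), 'ang of w axis', 13.4, 'zmax', np.float64(32.9), 'mean', array([598.7,  62.9,  31. ]))
cubetop (438, array([598.7,  62.7]), 'size', array([30.4, 30.8]), 'ang of w axis', 15.7, 'zmax', np.float64(33.3), 'mean', array([598.5,  63.2,  32.1]))
mp (392, array([637.8, 147.2]), 'size', array([12.6, 12.4]), 'ang of w axis', 25.7, 'zmax', np.float64(50.2), 'mean', array([637.2, 146.9,  47.6]))
lp (562, array([482.2,  53.8]), 'size', array([13.3, 12.7]), 'ang of w axis', 51.9, 'zmax', np.float64(77.7), 'mean', array([483.8,  54.8,  73.1]))
lens (1282, array([488. , 112.5]), 'size', array([30.2, 11.2]), 'ang of w axis', 70.2, 'zmax', np.float64(68.3), 'mean', array([489.1, 112.9,  61. ]))
```

View pics/w7.png

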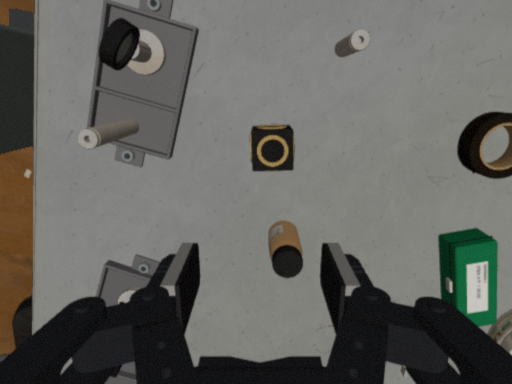

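The cube at (272,148) is square to the jaws, and the lens and long post stand in their tray. The vial is 77 mm from the cube, so it is clear.

```bash
python3 -m pendant '[56,0,8.9,-31.4,-0.02, 56,35,0,0,0, 56,35,0,0,0, 56,25,0,0,0, 56,0,0,0,0, 56,0,0,0,0]' 40
python3 -c "
from h import *
o,M=st(); d=np.array([.599,.0625,.006])-o['tcp_pos']; print(M.T@d*1000)"
```

```text
clock: 25.22
tcp_pos: [0.5999, 0.063, 0.0498]
orientation: [1.041, 1.307, -1.039]
contact_force: [-0.0, -0.1, 0.6]
grip_width: 0.0562
t 25.23 tcp [0.5999 0.063  0.0498] F [-0.  -0.1  0.6] w 0.0562
[[ 0.001  0.974  0.225]
 [ 0.     0.225 -0.974]
 [-1.     0.001  0.   ]]
[43.768341   -1.07032985  0.2447906 ]
```

```bash
python3 -m pendant '[56,25,-1,0,0, 56,18,0,0,0, 56,0,0,0,0, 0,0,0,0,0, 0,0,0,0,0, 0,0,0,0,0, 0,0,0,0,0, 0,0,0,0,0]' 40; python3 -m pendant '[0,-30,0,0,0, 0,-40,0,0,0, 0,-40,0,0,0, 0,0,0,0,0, 0,0,0,0,0]'
python3 -c "
from h import *
o,M=st(); uy=np.array([.15,.989]);t=np.array([.492,-.1618])-uy*.015; print(t);d=np.array([*t,o['tcp_pos'][2]])-o['tcp_pos']; print(M.T@d*1000)"
```

```text
clock: 26.22
tcp_pos: [0.5991, 0.0627, 0.0069]
orientation: [1.041, 1.307, -1.038]
contact_force: [-1.3, 0.1, 6.5]
grip_width: 0.0315
clock: 26.85
tcp_pos: [0.5976, 0.0619, 0.1151]
orientation: [1.039, 1.309, -1.041]
contact_force: [-0.7, -0.2, -1.3]
grip_width: 0.0314
t 26.85 tcp [0.5976 0.0619 0.1151] F [-0.7 -0.2 -1.3] w 0.0314
[[-0.001  0.974  0.226]
 [-0.001  0.226 -0.974]
 [-1.    -0.001  0.   ]]
[ 0.48975  -0.176635]
[   0.27619926 -158.92351619  208.0041945 ]
```

```bash
python3 -m pendant '[0,0,-31.8,41.6,0, 0,0,-31.8,41.6,0, 0,0,-31.8,41.6,0, 0,0,-31.8,41.6,0, 0,0,-31.8,41.6,0, 0,0,0,0,0.126, 0,0,0,0,0.126, 0,0,0,0,0.127, 0,0,0,0,0, 0,0,0,0,0]'
python3 look.py w8.png; python3 - <<'E'
from tray import *
P=np.load('wristP.npy')
o,M=st();t=np.array([.48975,-.1766]); d=np.array([*t,o['tcp_pos'][2]])-o['tcp_pos']; print(M.T@d*1000)
print('mir',rect(P,.503,-.115,.06,.085,.04))
tray(P,np.array([.492,-.1618]),81.3,82)
E
```

```text
clock: 28.1
tcp_pos: [0.4898, -0.176, 0.115]
orientation: [1.317, 1.137, -1.319]
contact_force: [-0.2, 0.3, -0.8]
grip_width: 0.0311
t 28.1 tcp [ 0.4898 -0.176   0.115 ] F [-0.2  0.3 -0.8] w 0.0311
[[-0.001  0.989 -0.148]
 [ 0.001 -0.148 -0.989]
 [-1.    -0.002 -0.   ]]
cam [ 0.501 -0.101  0.256] table z -0.0011
t 28.15 tcp [ 0.49   -0.176   0.1152] F [ 0.7 -0.3 -2. ] w 0.0316
[[-0.001  0.989 -0.148]
 [ 0.    -0.148 -0.989]
 [-1.    -0.001 -0.   ]]
[-1.44505454e-05 -1.31742044e-01  6.27687494e-01]
mir (3095, array([ 498.4, -114.5]), 'size', array([40. , 37.9]), 'ang of w axis', 82.3, 'zmax', np.float64(73.0), 'mean', array([ 502.5, -112.2,   71. ]))
rim peaks at Y: [(np.float64(11.5), 46), (np.float64(12.5), 75), (np.float64(13.5), 116), (np.float64(14.5), 21), (np.float64(43.5), 14), (np.float64(45.5), 15), (np.float64(48.5), 13), (np.float64(52.5), 13), (np.float64(55.5), 13), (np.float64(78.5), 99), (np.float64(79.5), 87), (np.float64(80.5), 138)]
X: [(np.float64(-34.5), 100), (np.float64(-33.5), 222), (np.float64(-32.5), 225), (np.float64(-31.5), 112), (np.float64(-12.5), 22), (np.float64(-11.5), 24), (np.float64(-10.5), 38), (np.float64(-9.5), 41), (np.float64(-8.5), 37), (np.float64(-7.5), 44), (np.float64(4.5), 16), (np.float64(5.5), 33), (np.float64(6.5), 29), (np.float64(7.5), 26), (np.float64(32.5), 143), (np.float64(33.5), 236), (np.float64(34.5), 208), (np.float64(35.5), 62)]
```

View pics/w8.png

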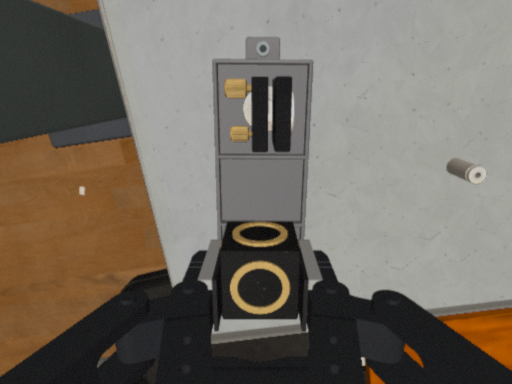

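The mirror mount stands centred in the largest compartment at (265,110), and the cube is held square above the middle one. Lowering it.

```bash
python3 -m pendant '[0,35,0,0,0, 0,35,0,0,0, 0,20,0,0,0, 0,0,0,0,0, 0,0,0,0,0]'; python3 -m pendant '[0,8,0,0,0, 0,4,0,0,0, 0,1.5,0,0,0, 0,1.5,0,0,0, 0,0,0,0,0, 0,0,0,0,0]'
```

```text
clock: 28.78
tcp_pos: [0.491, -0.1762, 0.0265]
orientation: [1.32, 1.134, -1.318]
contact_force: [0.1, -0.0, -0.5]
grip_width: 0.0312
clock: 29.52
tcp_pos: [0.4905, -0.1762, 0.0109]
orientation: [1.32, 1.134, -1.319]
contact_force: [0.6, -0.3, -1.6]
grip_width: 0.0312
```

```bash
python3 -m pendant '[0,1,0,0,0, 0,0,0,0,0, 34,0,0,0,0, 36,0,0,0,0, 36,0,0,0,0]'; python3 -m pendant '[36,-8,0,0,0, 40,-12,0,0,0, 40,-35,0,0,0, 40,-35,0,0,0, 40,-25,0,0,0, 40,0,0,0,0]'
python3 -c "
from h import *
o,M=st(); d=np.array([.625,.115,.125])-o['tcp_pos']; print(M.T@d*1000)"
```

```text
clock: 30.15
tcp_pos: [0.4905, -0.1762, 0.0099]
orientation: [1.32, 1.134, -1.319]
contact_force: [0.3, -0.6, 0.4]
grip_width: 0.0357
clock: 30.9
tcp_pos: [0.492, -0.1766, 0.1275]
orientation: [1.321, 1.129, -1.317]
contact_force: [0.6, 0.1, 0.1]
grip_width: 0.0401
t 30.9 tcp [ 0.492  -0.1766  0.1275] F [0.6 0.1 0.1] w 0.0401
[[ 0.005  0.989 -0.151]
 [-0.002 -0.151 -0.989]
 [-1.     0.005  0.001]]
[   2.57264207   87.53915548 -308.35503819]
```

```bash
python3 -m pendant '[40,0,14.6,-51.4,0, 40,0,14.6,-51.4,0, 40,0,14.6,-51.4,0, 40,0,14.6,-51.4,0, 40,0,14.6,-51.4,0, 40,0,14.6,-51.4,0, 40,0,0,0,0, 40,0,0,0,0]' 40
python3 look.py w9.png; python3 - <<'E'
from tray import *
P=np.load('wristP.npy')
o,M=st()
print('mp',rect(P,.637,.147,.04,.06,.02))
d=np.array([.6375,.147,.019])-o['tcp_pos']; print(M.T@d*1000)
E
```

```text
clock: 31.9
tcp_pos: [0.6226, 0.1149, 0.1238]
orientation: [1.318, 1.135, -1.321]
contact_force: [0.3, -0.8, -0.1]
grip_width: 0.0401
t 31.9 tcp [0.6226 0.1149 0.1238] F [ 0.3 -0.8 -0.1] w 0.0401
[[-0.002  0.989 -0.15 ]
 [-0.001 -0.15  -0.989]
 [-1.    -0.002  0.001]]
cam [0.634 0.19  0.265] table z -0.0012
t 31.95 tcp [0.6227 0.1139 0.1239] F [-0.4  0.1  0.2] w 0.0401
[[-0.002  0.988 -0.152]
 [-0.001 -0.152 -0.988]
 [-1.    -0.001  0.002]]
mp (323, array([637.8, 147.6]), 'size', array([12.6, 11.9]), 'ang of w axis', 81.5, 'zmax', np.float64(50.1), 'mean', array([637.8, 148.1,  47.7]))
[104.87194315   9.75189338 -35.12963974]
```

```bash
python3 -m pendant '[40,0,9.8,-35.5,0, 40,30,0,0,0, 40,20,0,0,0, 40,0,0,0,0, 40,0,0,0,0]' 40
python3 -c "
from h import *
o,M=st(); d=np.array([.6377,.1475,.019])-o['tcp_pos']; print(M.T@d*1000)"
```

```text
clock: 32.58
tcp_pos: [0.6388, 0.1483, 0.0754]
orientation: [1.321, 1.133, -1.32]
contact_force: [-0.3, 1.1, 0.9]
grip_width: 0.0401
t 32.58 tcp [0.6388 0.1483 0.0754] F [-0.3  1.1  0.9] w 0.0401
[[ 0.001  0.988 -0.152]
 [-0.    -0.152 -0.988]
 [-1.     0.001  0.   ]]
[56.41877322 -1.03518209  1.01092666]
```

```bash
python3 -m pendant '[40,30,-1,1,0, 40,26,0,0,0, 40,0,0,0,0, 40,0,0,0,0, 0,0,0,0,0, 0,0,0,0,0, 0,0,0,0,0, 0,0,0,0,0, 0,0,0,0,0]' 40; python3 -m pendant '[0,-30,0,0,0, 0,-40,0,0,0, 0,-35,0,0,0, 0,0,0,0,0, 0,0,0,0,0]'
python3 -c "
from h import *
o,M=st(); uy=np.array([.15,.989]);t=np.array([.492,-.1618])-uy*.062; print(t);d=np.array([*t,o['tcp_pos'][2]])-o['tcp_pos']; print(M.T@d*1000)"
```

```text
clock: 33.7
tcp_pos: [0.6382, 0.1486, 0.0202]
orientation: [1.321, 1.133, -1.318]
contact_force: [-2.0, -0.3, 6.4]
grip_width: 0.0113
clock: 34.33
tcp_pos: [0.6368, 0.148, 0.1232]
orientation: [1.319, 1.134, -1.32]
contact_force: [-0.6, 0.8, -1.0]
grip_width: 0.0111
t 34.33 tcp [0.6368 0.148  0.1232] F [-0.6  0.8 -1. ] w 0.0111
[[-0.001  0.989 -0.15 ]
 [-0.001 -0.15  -0.989]
 [-1.    -0.001  0.001]]
[ 0.4827   -0.223118]
[ 3.27285868e-01 -9.64895549e+01  3.90031530e+02]
```

```bash
python3 -m pendant '[0,0,-12.1,48.7,0, 0,0,-12.1,48.7,0, 0,0,-12.1,48.8,0, 0,0,-12.1,48.8,0, 0,0,-12.1,48.8,0, 0,0,-12.1,48.8,0, 0,0,-12,48.7,0, 0,0,-12,48.7,0, 0,0,0,0,0, 0,0,0,0,0]'
python3 look.py w10.png; python3 - <<'E'
from tray import *
P=np.load('wristP.npy')
o,M=st();t=np.array([.4827,-.2231]); d=np.array([*t,o['tcp_pos'][2]])-o['tcp_pos']; print(M.T@d*1000)
print('mir',rect(P,.503,-.115,.06,.085,.04)); print('cube',rect(P,.49,-.1766,.03,.045,.03))
tray(P,np.array([.492,-.1618]),81.3,82)
E
```

```text
clock: 35.58
tcp_pos: [0.4826, -0.2221, 0.1229]
orientation: [1.32, 1.136, -1.32]
contact_force: [-0.2, 0.4, 0.5]
grip_width: 0.0114
t 35.58 tcp [ 0.4826 -0.2221  0.1229] F [-0.2  0.4  0.5] w 0.0114
[[-0.001  0.989 -0.151]
 [ 0.001 -0.151 -0.989]
 [-1.    -0.002 -0.001]]
cam [ 0.494 -0.147  0.264] table z -0.0011
t 35.62 tcp [ 0.4831 -0.2214  0.1231] F [ 0.1  0.3 -0.1] w 0.0114
[[-0.001  0.989 -0.149]
 [ 0.001 -0.149 -0.989]
 [-1.    -0.001 -0.001]]
[-0.0017989  -0.12710923  1.72840279]
mir (2551, array([ 498. , -118.1]), 'size', array([33.2, 37.8]), 'ang of w axis', 83.1, 'zmax', np.float64(73.1), 'mean', array([ 503.3, -118.4,   70.8]))
cube (2195, array([ 489.9, -176.4]), 'size', array([33.7, 33.2]), 'ang of w axis', 83.4, 'zmax', np.float64(35.9), 'mean', array([ 489.8, -175.9,   34. ]))
rim peaks at Y: [(np.float64(-82.5), 45), (np.float64(-81.5), 69), (np.float64(-80.5), 66), (np.float64(-79.5), 57), (np.float64(-43.5), 29), (np.float64(-42.5), 91), (np.float64(-41.5), 75), (np.float64(-40.5), 49), (np.float64(1.5), 28), (np.float64(11.5), 63), (np.float64(12.5), 67), (np.float64(13.5), 130), (np.float64(47.5), 15), (np.float64(49.5), 14)]
X: [(np.float64(-34.5), 138), (np.float64(-33.5), 264), (np.float64(-32.5), 281), (np.float64(-31.5), 136), (np.float64(-24.5), 16), (np.float64(-13.5), 17), (np.float64(-12.5), 17), (np.float64(-11.5), 38), (np.float64(-10.5), 33), (np.float64(-9.5), 60), (np.float64(-8.5), 38), (np.float64(-7.5), 55), (np.float64(-2.5), 18), (np.float64(0.5), 18), (np.float64(4.5), 26), (np.float64(5.5), 35), (np.float64(6.5), 34), (np.float64(7.5), 31), (np.float64(32.5), 195), (np.float64(33.5), 285), (np.float64(34.5), 244), (np.float64(35.5), 74)]
```

View pics/w10.png

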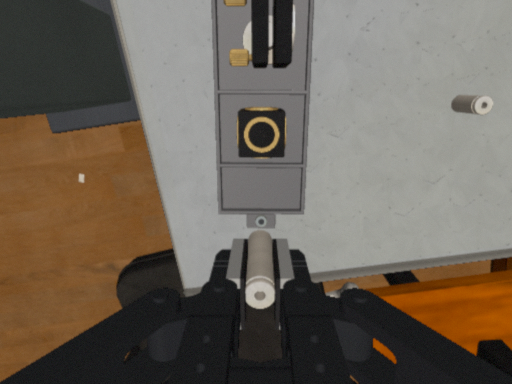

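The cube sits in the middle compartment (top at z≈36 mm). Lowering the middle post into the smallest one.

```bash
python3 -m pendant '[0,35,0,1,0, 0,35,0,0,0, 0,16,0,0,0, 0,0,0,0,0, 0,0,0,0,0]'; python3 -m pendant '[0,8,0,0,0, 0,4,0,0,0, 0,1.5,0,0,0, 0,0,0,0,0, 0,0,0,0,0]'
```

```text
clock: 36.25
tcp_pos: [0.484, -0.2235, 0.0388]
orientation: [1.32, 1.133, -1.318]
contact_force: [0.3, -0.1, -0.3]
grip_width: 0.0114
clock: 36.88
tcp_pos: [0.483, -0.2237, 0.0244]
orientation: [1.32, 1.134, -1.319]
contact_force: [0.4, 1.2, -0.8]
grip_width: 0.0116
```

```bash
python3 -m pendant '[0,1.3,0,0,0, 0,0.5,0,0,0, 0,0,0,0,0]'; python3 -m pendant '[16,0,0,0,0, 20,0,0,0,0, 24,0,0,0,0, 24,0,0,0,0, 26,-15,0,0,0, 26,-40,0,0,0, 26,-45,0,0,0, 26,-40,0,0,0, 26,0,0,0,0]'
python3 -m pendant '[26,0,0,45,0, 26,0,0,45,0, 26,0,0,0,0, 26,0,0,0,0]'
python3 look.py w11.png; python3 - <<'E'
from meas import *
P=np.load('wristP.npy')
print('mir',rect(P,.503,-.115,.06,.085,.04)); print('cube',rect(P,.49,-.1766,.03,.045,.03)); print('mp',rect(P,.4825,-.2235,.04,.06,.02)); print('sp',rect(P,.6425,-.1795,.02,.04,.02))
for cam in ('scene','side'):
    p,d,c=grab(cam,cam+'1.png'); P=cloud(d,c)
    for n,a in dict(lens=(.488,.113,.045,.09,.03),lp=(.483,.055,.06,.085,.02),vial=(.626,-.0135,.05,.07,.025),mir=(.503,-.113,.06,.085,.04),mp=(.483,-.222,.04,.06,.02),sp=(.6425,-.1775,.02,.04,.02)).items(): print(cam,n,rect(P,*a))
E
```

```text
clock: 37.25
tcp_pos: [0.4832, -0.2238, 0.0231]
orientation: [1.319, 1.133, -1.32]
contact_force: [-1.6, -0.2, 5.3]
grip_width: 0.0114
clock: 38.38
tcp_pos: [0.4853, -0.2243, 0.1667]
orientation: [1.321, 1.127, -1.316]
contact_force: [0.1, 0.2, 0.5]
grip_width: 0.0264
clock: 38.88
tcp_pos: [0.4692, -0.3119, 0.1622]
orientation: [1.32, 1.135, -1.319]
contact_force: [0.3, 0.4, -0.1]
grip_width: 0.026
t 38.88 tcp [ 0.4692 -0.3119  0.1622] F [ 0.3  0.4 -0.1] w 0.026
[[-0.001  0.989 -0.15 ]
 [ 0.001 -0.15  -0.989]
 [-1.    -0.001 -0.001]]
cam [ 0.48  -0.237  0.304] table z -0.001
mir (0, None)
cube (1162, array([ 488.7, -184.5]), 'size', array([17.5, 34.1]), 'ang of w axis', 82.4, 'zmax', np.float64(36.1), 'mean', array([ 488.5, -184.3,   34. ]))
mp (270, array([ 482.4, -224.8]), 'size', array([12.4, 12.3]), 'ang of w axis', 54.0, 'zmax', np.float64(53.3), 'mean', array([ 482.5, -224.8,   51. ]))
sp (0, None)
scene lens (147, array([487.2, 114.5]), 'size', array([29.2, 12.1]), 'ang of w axis', 74.4, 'zmax', np.float64(69.5), 'mean', array([486.9, 115.3,  58.7]))
scene lp (58, array([482.7
[... 991 characters left out ...]
s', 79.3, 'zmax', np.float64(79.0), 'mean', array([482. ,  55. ,  71.3]))
side vial (68, array([626.3, -15.9]), 'size', array([20.3, 20.3]), 'ang of w axis', 74.0, 'zmax', np.float64(61.2), 'mean', array([625.3, -13.4,  56.9]))
side mir (151, array([ 499.6, -114.7]), 'size', array([39.5, 36.8]), 'ang of w axis', 85.1, 'zmax', np.float64(74.1), 'mean', array([ 501.4, -108.7,   69. ]))
side mp (28, array([ 481.7, -222.9]), 'size', array([11.3,  8.8]), 'ang of w axis', 36.2, 'zmax', np.float64(54.8), 'mean', array([ 481.9, -222.4,   47.9]))
side sp (24, array([ 643.3, -180.1]), 'size', array([ 8.4, 12.4]), 'ang of w axis', 63.1, 'zmax', np.float64(31.3), 'mean', array([ 643.2, -179.1,   26.8]))
```

View pics/w11.png

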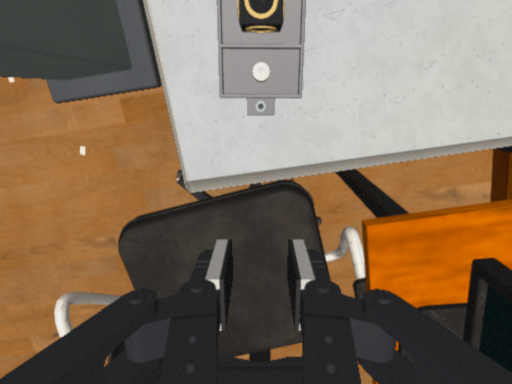

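View pics/scene1.png

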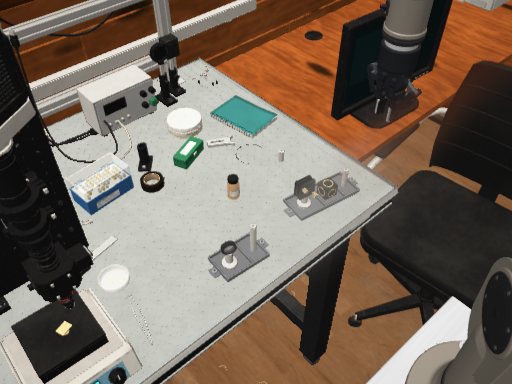

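Everything is standing in its compartment, the short post and the vial haven't moved, and the arm is clear. Handing in.

```bash
python3 -c "
from h import *
print(r.hand_in()); st()"
```

```text
the job is handed in; nothing more can be done
None
the job is handed in; nothing more can be done
```

I made up both kits in the order asked and handed the job in at about 39 s on the robot's clock. No grasp had to be repeated. The highest contact force in the readings at the end of each move was about 8 N.

- **Lens kit:** the lens mount stands in the large compartment and the longest post in the small one.
- **Mirror kit:** the mirror mount stands in the largest compartment, the cage cube in the middle one and the middle-length post in the smallest.

Final heights from the wrist, scene and side cameras fit upright objects on the 3 mm tray floors:

| Object | Measured top height (mm) | Expected (mm) |
|---|---|---|
| Lens mount | 69 | 69 |
| Longest post | 78–80 | 78 |
| Mirror mount | 73–75 | 73 |
| Cage cube | 36 | 36 |
| Middle-length post | 53–55 | 53 |

The shortest post and the vial stand within about 2 mm of where they started, which is within camera accuracy. The arm was holding clear of everything at hand-in.

None of the final checks failed. The cameras disagreed by 2–3 mm in y, which is small next to the room in each compartment. The last wrist picture did not show the mirror mount or the shortest post, so for those two I relied on the scene and side cameras.

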